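# Battery pack from charger to tester

## Task

Pull the long battery pack straight out of its charger bay, past the spring catches that hold it, then slide it across the bench, flat on the bench all the way (never lifted), and push it in between the two guide arms of the battery tester until its contact end sits flush against the tester's contact bar. Leave the short pack in its bay and do not disturb the other things on the bench.

Things in the scene. Friction and masses are not known exactly. Their poses are not given: they have to be found in the camera images.
- pack_long: long battery pack: grey block 150 mm long (x), 84 wide (y), 45 high, about 0.5 kg (0.35-0.65), on a black foot flange 96 wide, 8 high. Origin: centre of its underside. +x points to its contact end (two copper strips, starts inside the bay), -x to its free front end, z up. Stands on the bench in either bay of the charger, x axis along the charger's. A ridge on each side is held by the bay's spring catches
- pack_long_recess (a point): middle of the mouth of the finger recess in the long pack's top, straight above its origin, 45 mm above the underside. The recess is a rectangle 56 mm along x, 54 mm along y, 32 mm deep (floor 13 mm above the underside), with upright walls: side walls 15 mm thick, end walls 47 mm thick
- pack_long_end (a point): middle of the long pack's contact end face (75 mm to +x of its origin), 20 mm above its underside
- pack_short: the short battery pack in the other bay, same make, width and height but 110 mm long, with a shorter (40 mm) recess. Origin on its underside, 35 mm from its front end and 75 mm from its contact end; same axes. To be left in its bay
- charger: two-bay charger fixed to the bench, 234 mm wide. Origin on the bench midway between the bays, whose centre lines lie at y = +-55.5 mm; -x faces roughly to the robot. A bay is a channel without a floor: walls 12 mm thick, 18 high, from x = -55 (mouth) to 55 mm, with lips over the pack's flange, so the pack cannot be lifted there. A grey box 55 mm high stands behind, x = 55.5 to 125.5 mm
- charger_mouth (a point): point on the bench between the bay mouths (x = -55 mm of the charger). Seated, the long pack's origin is 35 mm inside the mouth line, its front end 40 mm out. Catch housings (38 mm high, on the walls) sit 10 mm inside. Pulling a pack past its catches takes roughly 10 to 20 N in the first 20 mm of travel to -x, then only bench friction; it is clear of the bay after 110 mm
- tester: battery tester fixed to the bench: white box 180 mm wide, 60 high, black contact bar 164 wide, 40 high along its -x side. Origin on the bench; the bar's face is at x = -30 mm, looking to -x, roughly to the robot. Charger and tester may be on either side. Pushed home, the pack's +x is along the tester's +x and its origin at x = -105 mm, y about 0
- tester_face (a point): middle of the face of the tester's contact bar, 20 mm above the bench. Two aluminium guide arms 12 mm thick, 30 mm high run 30 mm out from the face to -x, 140 mm apart inside, evenly either side of this point
- flux_bottle: bystander: small bottle, 30 mm in diameter, 90 mm high, standing between charger and tester; origin under its centre
- screwdriver: bystander: screwdriver lying on the left
- mug: bystander: white mug 80 mm in diameter, 95 mm high, on the right
- solder_spool: bystander: metal spool 64 mm in diameter, 55 mm high, on the right
- multimeter: bystander: handheld multimeter 150 x 80 x 36 mm lying on the left
Things that resemble listed ones, but are neither listed nor needed, are in the scene too. What is shaped like the pack_long but brown or turquoise is not meant.

How it is judged (in metres and radians):
On the way:
1. the long pack is pulled past the catches and clear of the charger bay, flat on the bench (x of pack_long in the frame of charger below -0.128 m and height (world z) of pack_long below 0.01 m), for 0.1 s.
At the end, for the whole second after the job is handed in: the long pack stands still, flat on the bench, its contact end against the tester's contact bar (within 6 mm), within 25 mm of the bar's middle sideways, square to it within 4.5 degrees; the short pack is still in its bay (moved under 10 mm); bystanders within 40 mm of their places (x of pack_long_end in the frame of tester_face between -0.006 and 0.004 m and y of pack_long_end in the frame of tester_face between -0.025 and 0.025 m and angle between the x axis of pack_long and the x axis of tester, either way round below 0.08 rad and angle between pack_long's own z axis and vertical below 0.06 rad and height (world z) of pack_long below 0.006 m and linear speed of pack_long below 0.02 m/s and distance of pack_short from where it was at the start of the episode below 0.01 m); the robot touches nothing.
It fails at once if the long pack is lifted off the bench (more than 25 mm) or tipped over (more than 20 degrees) (height (world z) of pack_long above 0.025 m or angle between pack_long's own z axis and vertical above 0.35 rad).
It fails at once if the short pack is pulled out of its bay (more than 12 mm) (distance of pack_short from where it was at the start of the episode above 0.012 m).
It fails at once if a bystander is moved more than 40 mm or knocked over (distance of any of flux_bottle, screwdriver, mug, solder_spool, multimeter from where it was at the start of the episode above 0.04 m or angle between any of flux_bottle, mug's own z axis and vertical above 0.6 rad).
It also fails if it takes over 54 s, if anything falls off the work surface, if the arm or the gripper's body presses on something with over 40 N, if the wrist force passes 120 N, or if a joint passes its speed limit or range.

## Robot

A 6-joint arm with a two-finger parallel gripper is mounted at the origin on the work surface. World frame = base frame: x ahead of the robot, y to its left, z up, the work surface at z = 0. Lengths are in m, angles in degrees, forces in N, time in s.
With the tool pointing down it reaches from about 0.35 to 0.875 m from the base axis. Payload 4.2 kg.
Tool frame: the origin (TCP) lies on the centre line of the jaws, within the pads' length; the fingertips stand tip_reach ahead of it and the grasp point (between the pads) is the TCP (tip_reach is the distance from the TCP to the fingertips, in m); z points along the fingers, y is the line along which they close (so a half turn about z gives the same grasp; the last joint's range is limited). The gripper opens to 87 mm and grips with 3 to 60 N. Pads are 19 mm wide; open, the fingers measure 117 mm over their backs; the gripper's body (75 mm by 190 mm) begins 51 mm behind the grasp point.
Start: joints at [90.333, 22.042, 0.453, 0, -68.411, -14.817], TCP at [0.156, 0.605, 0.208] pointing down, gripper open.
Joint ranges: [-179.83, 179.83], [-69.29, 118.12], [-61.27, 80.66], [-181.25, 117.63], [-171.15, -9.14], [-177.46, 177.46]. Speed limits (degrees/s): [159.86, 159.86, 180, 180, 180, 180].

## Interface

Orientations are given as a 3x3 rotation matrix whose columns are the frame's x, y, z axes.
In Python, from station import sense, capture, finish_job, tip_reach gives the robot as it stands.
- The arm moves only by the tool arm_command, never from a script. Its argument "deltas" is a list of rows, each a list of 7 numbers: the turn, a rotation vector about the tool's x, y, z in rad, then the shift along the tool's x, y, z in cm, then the closure, from -1 (fully open) to 1 (shut), so that 0 is half open. In form: [[rx, ry, rz, dx, dy, dz, hand], ...]. A call has 1 to 8 rows; each row is the pose to reach, as a shift and turn from the pose commanded when the call began, along the tool's axes at that moment; what a row does not reach only later rows make up. A row lasts 1/12 s, in which the tool goes at most 41.7 mm and 7.16 degrees, less where a joint would pass 70% of its speed; a pose out of reach is approached as far as the arm can. A call with a gripper value outside its range is refused whole. The fingers move at their own pace and stop on an object; the grip force is fixed at half the most. Time passes only in rows, so rows that repeat a pose let the fingers close. It gives the time, the measured TCP pose, the force, the opening and the grip force at its end, in the units of the state.
- sense(): the state, without advancing time (a new reading comes with each control period).
- capture(name): name is "side" or "top"; returns a dict with "pixels" (400x640x3 uint8, blue, green, red), "fovy" (degrees; the focal length in pixels is half the picture's height over the tangent of half this angle, whatever the lens; pixels are square), "cx", "cy" (the principal point, pixels), "k1" (the pictures are not rectified: a ray, as slopes to the right and down, at radius r is drawn at 1 + k1 r^2 times it, then the intrinsics apply), "rvec" (rotation vector, rad) and "tvec" (3), from world to camera coordinates, as OpenCV has them. Camera axes: x right, y down, z forward; pixel columns grow to the right and rows downward; lengths in m; the calibration is good to about 2 mm. A picture is of the moment at which its call begins. There is no depth.
- finish_job(): hands the job in; it is judged then, once.
The state is a dict: "time_s": time; "joints": joint angles; "joint_velocities": joint speeds; "effort": joint torques, N m; "tcp_pos": TCP position; "ee_rot": TCP orientation; "wrist_force": force on the tool from outside, world axes, zero at the start; "moment": the same for the moment, N m; "gripper_width": opening from 0.0 (shut) to 1.0 (fully open); "gripper_force": force on a finger pad.
Only numpy, scipy, OpenCV 4.12 (cv2) and the standard library are available. Lean on these libraries where they do the work, as an engineer would, in place of code of your own. Each camera call takes 0.05 s, during which the arm holds its last target. There are 200 camera calls.

## Working session

There is one attempt and no reset: what is moved stays moved. The work goes in short steps, Python scripts to look and compute and a tool call to move; the robot and the scene stay as the last step left them, time stands still between calls to the robot, and variables do not carry over. Pictures are saved under pics/ and viewed, at most 10 in all, crops included, and the job is handed in when it is done.

Besides the shell and the picture viewer there is one more tool, called after "Emit:" as name(argument=value, ...), one argument or row to a line, values as JSON. arm_command: Moves the arm, as the interface text tells. Its arguments: {"type":"object","properties":{"deltas":{"type":"array"}},"required":["deltas"]}

```bash
ls; mkdir -p pics
python3 - <<'E'
from station import sense,capture,tip_reach
import cv2
s=sense()
print(tip_reach,s)
for n in("side","top"):
    c=capture(n); cv2.imwrite(f"pics/{n}0.png",c["pixels"]); print({k:v for k,v in c.items() if k!="pixels"})
E
```

```text
pics
0.019 {'time_s': 0.0, 'joints': array([ 9.03329605e+01,  2.20901825e+01,  3.78564757e-01, -2.79478332e-02,
       -6.84097377e+01, -1.48177102e+01]), 'joint_velocities': array([ 0.10487915, -0.06403079, -0.01466644, -0.06253182,  0.02805596,
       -0.06754447]), 'effort': array([-2.94419642e-04, -3.90667677e+01,  1.87403870e+01,  4.22014430e+00,
        1.09427754e-02, -1.95972279e-04]), 'tcp_pos': array([0.15614379, 0.60452379, 0.20646012]), 'ee_rot': array([[ 9.68169242e-01, -2.50296072e-01, -4.41242564e-04],
       [-2.50296440e-01, -9.68166925e-01, -2.12061081e-03],
       [ 1.03584101e-04,  2.16355161e-03, -9.99997654e-01]]), 'wrist_force': array([ 0.52574651,  0.62723045, -0.89649063]), 'moment': array([-0.00809461,  0.00451231,  0.00285194]), 'gripper_force': 0.0, 'gripper_width': 1.001126947456107}
{'fovy': 57.08259544489519, 'cx': 320.8740128016015, 'cy': 201.25896341287444, 'k1': -0.07796681385028148, 'rvec': array([ 0.28887974, -2.7668609 ,  1.22388104]), 'tvec': array([0.5071933 , 0.15466817, 1.03857004])}
{'fovy': 54.52968456941779, 'cx': 321.53101397621504, 'cy': 188.80393658374692, 'k1': -0.0790600210352099, 'rvec': array([ 2.19870518, -1.98343209,  0.22102446]), 'tvec': array([-0.12910693,  0.54271891,  1.09135951])}
```

View pics/top0.png

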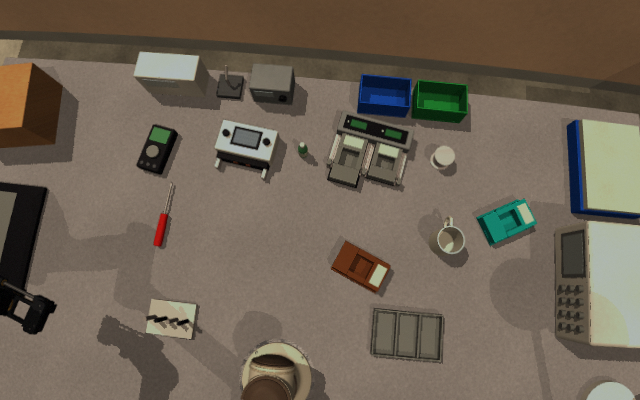

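View pics/side0.png

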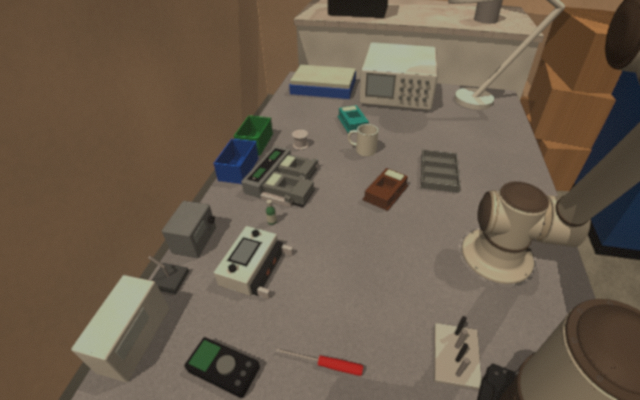

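The top view shows the charger around (370,150) and the tester around (245,150). The bottle is at (303,148), the mug at (451,240), the spool at (443,157), the screwdriver at (163,225) and the multimeter at (157,149). There are four candidates for the long pack:
- Grey pack in the left bay, (348,163).
- Grey pack in the right bay, (387,165).
- Brown lookalike, (361,266).
- Turquoise lookalike, (507,221).

The left-bay grey one sticks out further and has the longer recess, so it fits. I'll confirm that in an enlarged crop.

Run:
```python
import cv2
im=cv2.imread("pics/top0.png")
cv2.imwrite("pics/crop0.png",cv2.resize(im[105:195,320:420],None,fx=6,fy=6,interpolation=cv2.INTER_CUBIC))
cv2.imwrite("pics/crop1.png",cv2.resize(im[110:190,205:315],None,fx=6,fy=6,interpolation=cv2.INTER_CUBIC))
```

```text
(no output)
```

View pics/crop0.png

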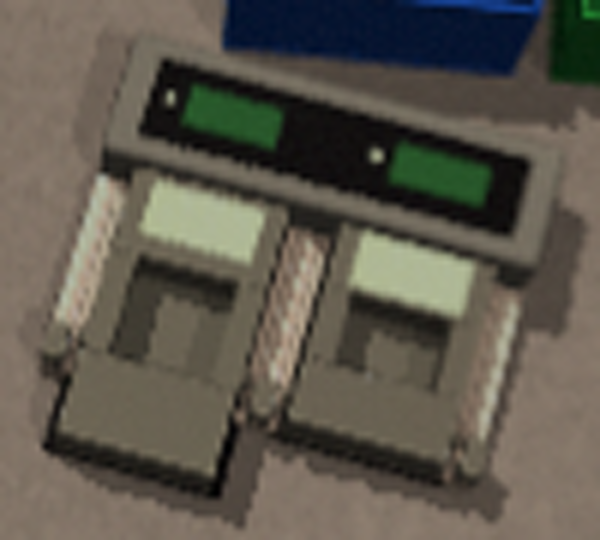

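View pics/crop1.png

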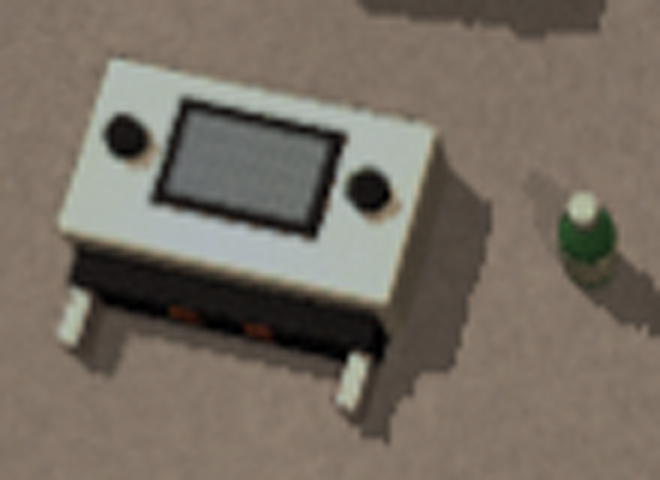

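The crop confirms it: the left-bay pack (recess corners at about crop (143,255), (240,285), (222,380), (100,350)) sticks out further and has the longer recess, so it's the long pack. On the tester, the guide-arm tips are at about crop (69,344) and (348,407). Next I'll turn the pixels into positions.

```bash
cat > h.py <<'E'
import numpy as np,cv2
from station import capture
def cal(c):
    f=200/np.tan(np.radians(c["fovy"]/2)); R=cv2.Rodrigues(np.array(c["rvec"]))[0]
    K=np.array([[f,0,c["cx"]],[0,f,c["cy"]],[0,0,1]]); D=np.array([c["k1"],0,0,0,0])
    return K,D,R,np.array(c["tvec"])
def cast(c,px,z):
    K,D,R,t=cal(c); p=np.float64(px).reshape(-1,1,2)
    q=cv2.undistortPoints(p,K,D).reshape(-1,2)
    d=np.c_[q,np.ones(len(q))]@R; o=-R.T@t
    return (o+d*((z-o[2])/d[:,2])[:,None])[:,:2]
def proj(c,P):
    K,D,R,t=cal(c); return cv2.projectPoints(np.float64(P).reshape(-1,3),cv2.Rodrigues(R)[0],t,K,D)[0].reshape(-1,2)
E
python3 - <<'E'
from h import *
c=capture("top"); 
C=lambda x,y:(320+x/6-.4,105+y/6-.4)
T=lambda x,y:(205+x/6-.4,110+y/6-.4)
def show(n,p,z):
    w=cast(c,p,z); print(n,np.round(w,4).tolist())
    if len(w)>1: 
        d=np.roll(w,-1,0)-w; print('   L',np.round(np.hypot(*d.T),4),'ang',np.round(np.degrees(np.arctan2(d[:,1],d[:,0])),1))
    return w
K,D,R,t=cal(c);print("cam",-R.T@t)
show("recess",[C(143,255),C(240,285),C(222,380),C(100,350)],.045)
show("label",[C(155,178),C(268,208),C(254,264),C(140,232)],.045)
show("front top edge",[C(63,425),C(214,470)],.045)
show("flange bottom",[C(45,448),C(218,496)],.0)
show("chbox",[C(140,40),C(562,148),C(540,270),C(105,155)],.055)
show("chpanel",[C(165,60),C(530,157),C(512,235),C(138,135)],.055)
show("tester",[T(110,60),T(440,128),T(388,305),T(60,232)],.06)
show("barbot",[T(75,290),T(385,358)],0)
show("tips outer",[T(58,342),T(358,410)],.03)
show("tips inner",[T(80,347),T(338,405)],.03)
show("arm bases",[T(72,290),T(371,357)],.03)
show("bottle",[T(582,205)],.09)
# masks
im=c["pixels"].astype(int)
for n,(x0,y0,x1,y1),z in(("tester",(205,110,285,170),.06),("labels",(335,130,405,165),.045)):
    s=im[y0:y1,x0:x1]; m=(s.min(2)>(150 if n=="tester" else 120)).astype(np.uint8)
    for k in cv2.findContours(m,cv2.RETR_EXTERNAL,cv2.CHAIN_APPROX_NONE)[0]:
        if cv2.contourArea(k)>60:
            w=cast(c,k.reshape(-1,2)+[x0,y0],z); r=cv2.minAreaRect((w*1000).astype(np.float32)); print(n,r)
E
```

```text
cam [ 0.29495403 -0.10520518  1.18499451]
recess [[0.6956, -0.126], [0.6846, -0.1771], [0.633, -0.172], [0.6425, -0.1087]]
   L [0.0523 0.0519 0.064  0.0559] ang [-102.2  174.4   81.5  -18. ]
label [[0.7384, -0.1284], [0.7279, -0.1882], [0.6967, -0.1834], [0.708, -0.1233]]
   L [0.0607 0.0317 0.0611 0.0308] ang [-99.9 171.2  79.3  -9.5]
front top edge [[0.6011, -0.0938], [0.5855, -0.1719]]
   L [0.0796 0.0796] ang [-101.3   78.7]
flange bottom [[0.5998, -0.0852], [0.5832, -0.1778]]
   L [0.0941 0.0941] ang [-100.1   79.9]
chbox [[0.8104, -0.1136], [0.7732, -0.3372], [0.7052, -0.3289], [0.7445, -0.1014]]
   L [0.2266 0.0685 0.2309 0.0671] ang [-99.5 173.1  80.2 -10.5]
chpanel [[0.8005, -0.1276], [0.7664, -0.3208], [0.7227, -0.3136], [0.7572, -0.1173]]
   L [0.1961 0.0444 0.1993 0.0445] ang [-100.   170.7   80.   -13.4]
tester [[0.7433, 0.2577], [0.7225, 0.0805], [0.6252, 0.0943], [0.6472, 0.2678]]
   L [0.1784 0.0982 0.1749 0.0967] ang [-96.7 171.9  82.8  -6. ]
barbot [[0.6344, 0.274], [0.6136, 0.1025]]
   L [0.1727 0.1727] ang [-96.9  83.1]
tips outer [[0.597, 0.2686], [0.5766, 0.1074]]
   L [0.1625 0.1625] ang [-97.2  82.8]
tips inner [[0.5954, 0.2566], [0.5782, 0.118]]
   L [0.1396 0.1396] ang [-97.1  82.9]
arm bases [[0.6257, 0.2659], [0.6053, 0.1046]]
   L [0.1627 0.1627] ang [-97.2  82.8]
bottle [[0.6776, -0.0002]]
tester ((685.5745239257812, 176.89913940429688), (174.22947692871094, 94.7386474609375), 82.64786529541016)
labels ((699.762451171875, -264.5999755859375), (59.77063751220703, 28.396404266357422), 79.1455078125)
labels ((717.7466430664062, -155.0797576904297), (58.09403610229492, 29.260194778442383), 77.82440948486328)
```

Run:
```python
from h import *
for n,(x0,y0,x1,y1) in(("top",(320,230,400,300)),("side",(355,160,415,215))):
    c=capture(n); h=cv2.cvtColor(c["pixels"],cv2.COLOR_BGR2HSV)[y0:y1,x0:x1]
    m=((h[...,0]<12)&(h[...,1]>110)).astype(np.uint8)
    k=max(cv2.findContours(m,cv2.RETR_EXTERNAL,cv2.CHAIN_APPROX_NONE)[0],key=cv2.contourArea)
    p=cv2.approxPolyDP(cv2.convexHull(k),2.5,True).reshape(-1,2)+[x0,y0]
    print(n,p.tolist())
    for z in(.045,.0): print(z,np.round(cast(c,p,z),3).tolist())
# check pack long hypothesis in side view: front-top & recess
c=capture("side")
a=np.radians(-10);X=np.array([np.cos(a),np.sin(a)]);Y=np.array([-X[1],X[0]])
P=[np.r_[np.array([.666,-.1455])+X*u+Y*v,.045] for u,v in((-75,42),(-75,-42),(28,27),(-28,27),(-28,-27),(28,-27)) for u,v in[(u/1e3,v/1e3)]]
a=np.radians(-7.2);X=np.array([np.cos(a),np.sin(a)]);Y=np.array([-X[1],X[0]])
Q=[np.r_[np.array([.616,.1847])+X*u+Y*v,.03] for u,v in((-.03,.082),(-.03,.07),(-.03,-.082),(-.03,-.07))]
im=c["pixels"].copy()
im=cv2.resize(im[140:310,200:330],None,fx=4.5,fy=3.5*4.5/3.5,interpolation=cv2.INTER_CUBIC)[:600]
for q in proj(c,P+Q): cv2.circle(im,tuple(int(v) for v in (q+.5-[200,140])*4.5),2,(0,0,255),-1)
im=im[:600];cv2.imwrite("pics/side1.png",cv2.resize(im,None,fx=.78,fy=.78)); print(im.shape)
```

```text
top [[345, 241], [390, 266], [377, 291], [369, 290], [331, 269]]
0.045 [[0.408, -0.157], [0.349, -0.293], [0.275, -0.261], [0.275, -0.238], [0.323, -0.124]]
0.0 [[0.412, -0.159], [0.351, -0.301], [0.274, -0.267], [0.275, -0.243], [0.324, -0.125]]
side [[406, 176], [405, 188], [387, 209], [364, 199], [366, 190], [385, 169]]
0.045 [[0.279, -0.259], [0.28, -0.194], [0.329, -0.083], [0.404, -0.114], [0.403, -0.159], [0.353, -0.284]]
0.0 [[0.276, -0.318], [0.276, -0.249], [0.329, -0.131], [0.408, -0.165], [0.407, -0.212], [0.353, -0.344]]
(600, 585, 3)
```

View pics/side1.png

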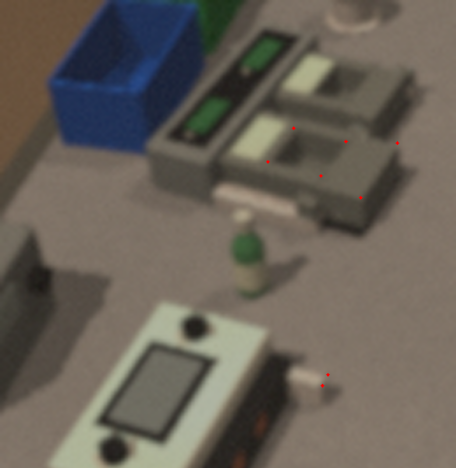

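The projected points land on the recess corners and the guide-arm tip in the side view, so the measurements agree in both views. The targets are pack (0.666,-0.1455) at yaw -10° and tester face (0.616,0.185) at yaw -7.2°. I'll put the nearly shut fingers into the recess and spread them.

```bash
cat > go.py <<'E'
import sys,numpy as np
from scipy.spatial.transform import Rotation as R
from station import sense
# go.py x y z yawdeg(tool y axis)
x,y,z,a=map(float,sys.argv[1:]); a=np.radians(a)
Y=np.array([np.cos(a),np.sin(a),0]);Z=np.array([0,0,-1.]);T=np.c_[np.cross(Y,Z),Y,Z]
s=sense();E=np.array(s["ee_rot"])
print("t",round(s["time_s"],2),"tcp",np.round(s["tcp_pos"],4),"yaw_y",np.round(np.degrees(np.arctan2(E[1,1],E[0,1])),2),"F",np.round(s["wrist_force"],1),"w",round(s["gripper_width"],3),"gf",np.round(s["gripper_force"],1))
print("rot",np.round(R.from_matrix(E.T@T).as_rotvec(),4),"cm",np.round(E.T@(np.array([x,y,z])-s["tcp_pos"])*100,2))
E
echo
```

```text
(no output)
```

Emit:
arm_command(
  deltas=[
    [0,0,0.12,3,2.6,0,0.8],
    [0,0,0.24,6,5.3,0,0.8],
    [0,0,0.36,9,7.9,0,0.8],
    [0,0,0.48,12,10.5,0,0.8],
    [0,0,0.6,15,13.2,0,0.8],
    [0,0,0.72,18,15.8,0,0.8],
    [0,0,0.84,21,18.5,0,0.8],
    [0,0,0.96,24,21.1,0,0.8],
  ],
)

```text
time_s: 0.97
tcp_pos: [0.3365, 0.3389, 0.2078]
ee_rot: [[0.345, -0.938, 0.0], [-0.938, -0.345, 0.001], [-0.0, -0.0, -1.0]]
wrist_force: [1.0, 0.3, 0.0]
gripper_width: 0.479
gripper_force: 0.0
```

```bash
python3 go.py .666 -.1455 .2 170
```

```text
t 0.97 tcp [0.3365 0.3389 0.2078] yaw_y -159.8 F [1.  0.3 0. ] w 0.479 gf 0.0
rot [-3.000e-04  5.000e-04  5.271e-01] cm [ 56.84 -14.2    0.77]
```

Emit:
arm_command(
  deltas=[
    [0,0,0.07,3.6,-0.9,0,0.8],
    [0,0,0.14,7.2,-1.8,0,0.8],
    [0,0,0.21,10.8,-2.7,0,0.8],
    [0,0,0.28,14.4,-3.6,0,0.8],
    [0,0,0.35,18,-4.5,0,0.8],
    [0,0,0.42,21.6,-5.4,0,0.8],
    [0,0,0.47,25.2,-6.3,0,0.8],
    [0,0,0.5,28.4,-7.1,0,0.8],
  ],
)

```text
time_s: 1.63
tcp_pos: [0.5028, 0.0977, 0.2078]
ee_rot: [[-0.144, -0.99, 0.0], [-0.99, 0.144, 0.0], [-0.0, -0.0, -1.0]]
wrist_force: [0.8, 0.4, 0.4]
gripper_width: 0.107
gripper_force: 0.0
```

```bash
python3 go.py .666 -.1455 .15 170
```

```text
t 1.63 tcp [0.5028 0.0977 0.2078] yaw_y 171.71 F [0.8 0.4 0.4] w 0.107 gf 0.0
rot [-0.0004  0.0002  0.0298] cm [ 21.71 -19.66   5.78]
```

Emit:
arm_command(
  deltas=[
    [0,0,0.03,3,-2.7,0,0.8],
    [0,0,0.03,6,-5.4,0,0.8],
    [0,0,0.03,9,-8.1,1,0.8],
    [0,0,0.03,12,-10.8,2,0.8],
    [0,0,0.03,15,-13.5,3,0.8],
    [0,0,0.03,18,-16.3,4,0.8],
    [0,0,0.03,21,-19,5,0.8],
    [0,0,0.03,21.7,-19.7,5.8,0.8],
  ],
)

```text
time_s: 2.3
tcp_pos: [0.668, -0.1478, 0.1475]
ee_rot: [[-0.175, -0.984, -0.0], [-0.984, 0.175, -0.001], [0.001, 0.0, -1.0]]
wrist_force: [0.6, -0.4, 0.7]
gripper_width: 0.095
gripper_force: 0.0
```

```bash
python3 - <<'E'
from h import *
c=capture("top"); cv2.imwrite("pics/t2.png",cv2.resize(c["pixels"][95:195,315:425],None,fx=5,fy=5))
c=capture("side"); cv2.imwrite("pics/s2.png",cv2.resize(c["pixels"][100:220,230:340],None,fx=5,fy=5))
a=cv2.imread("pics/t2.png");b=cv2.imread("pics/s2.png")[:500];cv2.imwrite("pics/b2.png",cv2.resize(np.hstack([a,b]),(800,364)))
E
python3 go.py .666 -.1455 .042 170
```

```text
t 2.4 tcp [ 0.6655 -0.1451  0.1462] yaw_y 169.92 F [-0.8 -0.3 -1.7] w 0.101 gf 0.0
rot [ 0.005  -0.0004 -0.0014] cm [ 0.03 -0.1  10.42]
```

View pics/b2.png

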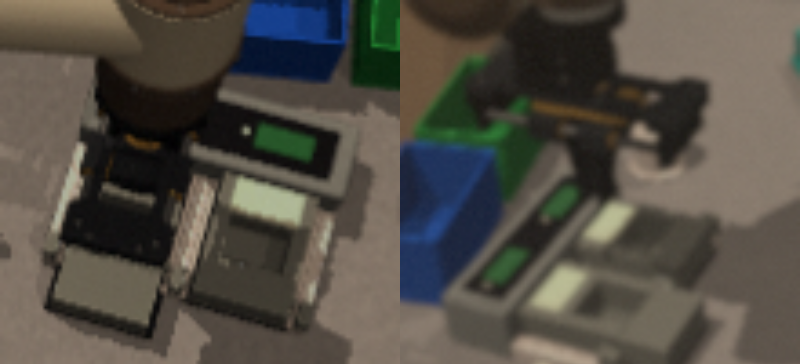

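The gripper is centred over the long pack's recess in the top view. I'll descend in two stages and check the force between them.

Emit:
arm_command(
  deltas=[
    [0,0,0,0,-0.1,3,0.8],
    [0,0,0,0,-0.1,6,0.8],
    [0,0,0,0,-0.1,7.5,0.8],
    [0,0,0,0,-0.1,8.2,0.8],
    [0,0,0,0,-0.1,8.8,0.8],
  ],
)

```text
time_s: 2.82
tcp_pos: [0.6669, -0.1421, 0.0616]
ee_rot: [[-0.17, -0.986, -0.0], [-0.986, 0.17, -0.0], [0.0, 0.0, -1.0]]
wrist_force: [0.2, -1.1, 0.3]
gripper_width: 0.099
gripper_force: 0.0
```

Emit:
arm_command(
  deltas=[
    [0,0,0,0,0,0.8,0.8],
    [0,0,0,0,0,1.6,0.8],
    [0,0,0,0,0,1.6,0.8],
  ],
)

```text
time_s: 3.07
tcp_pos: [0.6666, -0.1427, 0.0447]
ee_rot: [[-0.171, -0.985, -0.001], [-0.985, 0.171, 0.0], [-0.0, 0.001, -1.0]]
wrist_force: [-0.4, 0.3, -0.7]
gripper_width: 0.096
gripper_force: 0.0
```

```bash
python3 go.py .666 -.1455 .040 170
```

```text
t 3.07 tcp [ 0.6666 -0.1427  0.0447] yaw_y 170.15 F [-0.4  0.3 -0.7] w 0.096 gf 0.0
rot [0.0014 0.0002 0.0026] cm [0.29 0.01 0.47]
```

Now down to TCP z ≈ 0.040 and spread the fingers.

Emit:
arm_command(
  deltas=[
    [0,0,0,0.2,0,0.45,0.8],
    [0,0,0,0.2,0,0.45,0.3],
    [0,0,0,0.2,0,0.45,0.1],
    [0,0,0,0.2,0,0.45,0.1],
    [0,0,0,0.2,0,0.45,0.1],
    [0,0,0,0.2,0,0.45,0.1],
  ],
)

```text
time_s: 3.57
tcp_pos: [0.6671, -0.1452, 0.0414]
ee_rot: [[-0.171, -0.985, 0.001], [-0.985, 0.171, -0.0], [-0.0, -0.001, -1.0]]
wrist_force: [-0.1, -0.2, -0.3]
gripper_width: 0.388
gripper_force: 0.0
```

```bash
python3 go.py .666 -.1455 .040 170
```

```text
t 3.57 tcp [ 0.6671 -0.1452  0.0414] yaw_y 170.15 F [-0.1 -0.2 -0.3] w 0.388 gf 0.0
rot [-0.0007  0.0001  0.0025] cm [0.05 0.1  0.14]
```

Emit:
arm_command(
  deltas=[
    [0,0,0,0,0,0,0.0],
    [0,0,0,0,0,0,-0.2],
    [0,0,0,0,0,0,-0.2],
    [0,0,0,0,0,0,-0.2],
  ],
)

```text
time_s: 3.9
tcp_pos: [0.6669, -0.1451, 0.0411]
ee_rot: [[-0.171, -0.985, 0.0], [-0.985, 0.171, -0.0], [-0.0, -0.0, -1.0]]
wrist_force: [0.4, -0.1, -0.1]
gripper_width: 0.579
gripper_force: 0.0
```

```bash
python3 go.py .666 -.1455 .040 170
```

```text
t 3.9 tcp [ 0.6669 -0.1451  0.0411] yaw_y 170.15 F [ 0.4 -0.1 -0.1] w 0.579 gf 0.0
rot [-0.0001  0.      0.0025] cm [0.05 0.08 0.11]
```

Emit:
arm_command(
  deltas=[
    [0,0,0,0,0,0,-0.3],
    [0,0,0,0,0,0,-0.3],
    [0,0,0,0,0,0,-0.4],
    [0,0,0,0,0,0,-0.4],
  ],
)

```text
time_s: 4.23
tcp_pos: [0.6669, -0.1452, 0.041]
ee_rot: [[-0.171, -0.985, 0.0], [-0.985, 0.171, -0.0], [0.0, -0.0, -1.0]]
wrist_force: [-0.3, -0.8, 0.3]
gripper_width: 0.682
gripper_force: 0.0
```

```bash
python3 - <<'E'
from h import *
a=capture("top")["pixels"][95:195,315:425]; b=capture("side")["pixels"][120:220,230:340]
cv2.imwrite("pics/b3.png",cv2.resize(np.hstack([a,b]),(800,364),interpolation=cv2.INTER_CUBIC))
E
python3 go.py .666 -.1455 .040 170
```

```text
t 4.33 tcp [ 0.6669 -0.1451  0.0411] yaw_y 170.14 F [ 1.1  0.2 -0.4] w 0.696 gf 0.0
rot [-0.     -0.      0.0025] cm [0.05 0.08 0.11]
```

View pics/b3.png

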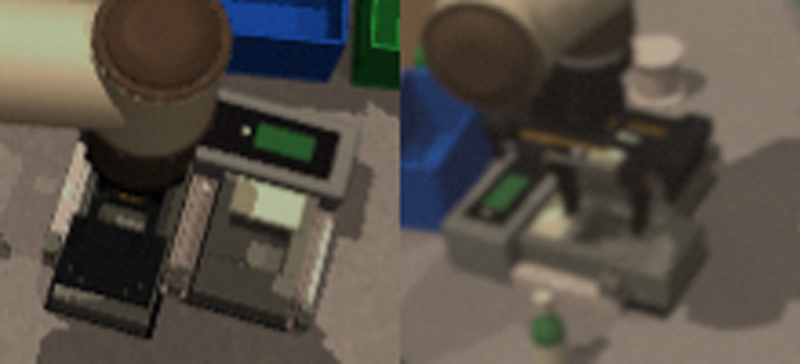

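Both views show the fingers spread in the recess with nothing disturbed. The reported opening is larger than the recess allows, so the linkage has probably flexed. I'll ease the spread a little and pull along tool +y.

Emit:
arm_command(
  deltas=[
    [0,0,0,0,0.4,0,-0.2],
    [0,0,0,0,0.8,0,-0.2],
    [0,0,0,0,1.2,0,-0.2],
    [0,0,0,0,1.6,0,-0.2],
    [0,0,0,0,2.0,0,-0.2],
    [0,0,0,0,2.4,0,-0.2],
  ],
)

```text
time_s: 4.83
tcp_pos: [0.6427, -0.1409, 0.0411]
ee_rot: [[-0.171, -0.985, -0.0], [-0.985, 0.171, 0.0], [-0.0, 0.0, -1.0]]
wrist_force: [-0.2, 0.6, 0.4]
gripper_width: 0.598
gripper_force: 0.0
```

```bash
python3 go.py .543 -.1235 .040 170
python3 - <<'E'
from h import *
a=capture("top")["pixels"]; cv2.imwrite("pics/t4.png",a)
a=a[95:210,315:425]; b=capture("side")["pixels"][120:235,230:340]
cv2.imwrite("pics/b4.png",cv2.resize(np.hstack([a,b]),(800,418),interpolation=cv2.INTER_CUBIC))
E
```

```text
t 4.83 tcp [ 0.6427 -0.1409  0.0411] yaw_y 170.14 F [-0.2  0.6  0.4] w 0.598 gf 0.0
rot [0.0001 0.     0.0025] cm [-1.000e-02  1.012e+01  1.100e-01]
```

View pics/b4.png

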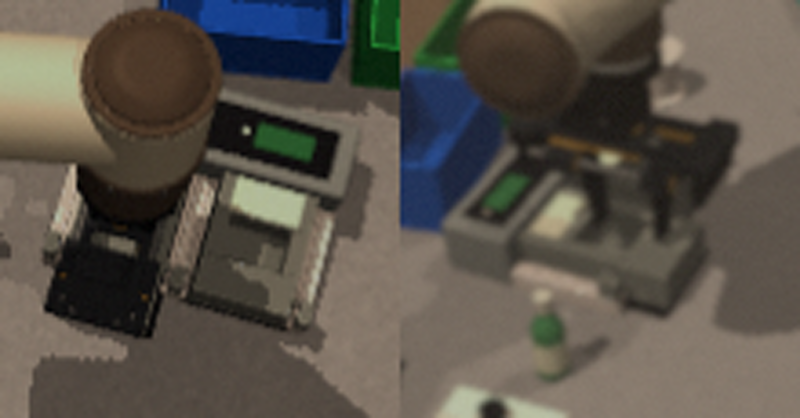

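The pack hasn't moved and there's no force, so the fingertips must be above or off the pack. I'll check this against the projected tips.

Run:
```python
from h import *
from station import sense
s=sense();t=np.array(s["tcp_pos"]);E=np.array(s["ee_rot"])
c=capture("side"); x0,y0,f=255,125,8
im=cv2.resize(c["pixels"][y0:y0+72,x0:x0+75],None,fx=f,fy=f,interpolation=cv2.INTER_CUBIC)
w=.087*s["gripper_width"]/2
g=[(w,-.0095),(w,.0095),(-w,-.0095),(-w,.0095)]
for z,col in((.019,(0,0,255)),(-.004,(0,255,255)),(-.03,(255,0,0))):
    for q in proj(c,[t+E@np.array([b,a,z]) for a,b in g]): cv2.circle(im,tuple(int(v) for v in (q+.5-[x0,y0])*f),3,col,-1)
cv2.imwrite("pics/s5.png",im); print(im.shape)
```

```text
(576, 600, 3)
```

View pics/s5.png

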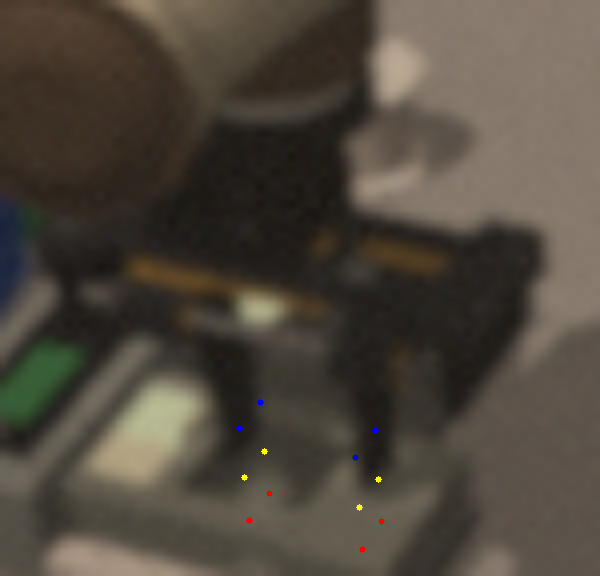

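The picture shows the finger ends at about crop (240,460) and (375,487). They line up sideways with the projected tips, but they sit roughly 30 mm higher than the nominal tip height, just above the pack top. I'll go back over the recess, close the fingers and go lower, using force as the guide.

Emit:
arm_command(
  deltas=[
    [0,0,0,0,0,-0.5,0.6],
    [0,0,0,0,-0.8,-0.5,0.8],
    [0,0,0,0,-1.6,-0.5,0.8],
    [0,0,0,0,-2.3,-0.5,0.8],
    [0,0,0,0,-2.3,-0.5,0.8],
    [0,0,0,0,-2.3,-0.3,0.8],
    [0,0,0,0,-2.3,0,0.8],
    [0,0,0,0,-2.3,0,0.8],
  ],
)

```text
time_s: 5.65
tcp_pos: [0.6649, -0.1449, 0.0399]
ee_rot: [[-0.171, -0.985, -0.002], [-0.985, 0.171, 0.0], [0.0, 0.002, -1.0]]
wrist_force: [0.7, 0.7, -1.0]
gripper_width: 0.125
gripper_force: 0.0
```

Emit:
arm_command(
  deltas=[
    [0,0,0,0,0,0.4,0.8],
    [0,0,0,0,0,0.8,0.8],
    [0,0,0,0,0,1,0.8],
    [0,0,0,0,0,1,0.8],
  ],
)

```text
time_s: 5.98
tcp_pos: [0.6652, -0.1449, 0.0301]
ee_rot: [[-0.171, -0.985, -0.002], [-0.985, 0.171, 0.0], [0.0, 0.002, -1.0]]
wrist_force: [-0.2, -0.2, -0.3]
gripper_width: 0.104
gripper_force: 0.0
```

```bash
python3 go.py .666 -.1455 .03 170
```

```text
t 5.98 tcp [ 0.6652 -0.1449  0.0301] yaw_y 170.14 F [-0.2 -0.2 -0.3] w 0.104 gf 0.0
rot [ 0.0016 -0.0002  0.0025] cm [ 0.04 -0.09  0.01]
```

Emit:
arm_command(
  deltas=[
    [0,0,0,0,0,0.3,0.8],
    [0,0,0,0,0,0.6,0.8],
    [0,0,0,0,0,0.8,0.8],
    [0,0,0,0,0,0.8,0.8],
  ],
)

```text
time_s: 6.32
tcp_pos: [0.6654, -0.1449, 0.0224]
ee_rot: [[-0.171, -0.985, -0.001], [-0.985, 0.171, 0.0], [0.0, 0.001, -1.0]]
wrist_force: [-0.5, 0.1, -0.4]
gripper_width: 0.101
gripper_force: 0.0
```

Emit:
arm_command(
  deltas=[
    [0,0,0,0,0,0.2,0.8],
    [0,0,0,0,0,0.4,0.8],
    [0,0,0,0,0,0.6,0.8],
    [0,0,0,0,0,0.6,0.8],
  ],
)

```text
time_s: 6.65
tcp_pos: [0.6655, -0.1449, 0.0165]
ee_rot: [[-0.171, -0.985, -0.001], [-0.985, 0.171, 0.0], [0.0, 0.001, -1.0]]
wrist_force: [-0.2, 0.2, -0.8]
gripper_width: 0.103
gripper_force: 0.0
```

Emit:
arm_command(
  deltas=[
    [0,0,0,0,0,0.2,0.5],
    [0,0,0,0,0,0.3,0.3],
    [0,0,0,0,0,0.3,0.1],
    [0,0,0,0,0,0.3,0.1],
    [0,0,0,0,0,0.3,0.1],
    [0,0,0,0,0,0.3,0.1],
    [0,0,0,0,0,0.3,0.1],
  ],
)

```text
time_s: 7.23
tcp_pos: [0.6639, -0.1448, 0.0139]
ee_rot: [[-0.172, -0.985, -0.004], [-0.985, 0.172, 0.0], [0.0, 0.004, -1.0]]
wrist_force: [-5.6, 1.4, 3.4]
gripper_width: 0.435
gripper_force: 3.3
```

```bash
python3 go.py .666 -.1455 .015 170
```

```text
t 7.23 tcp [ 0.6639 -0.1448  0.0139] yaw_y 170.12 F [-5.6  1.4  3.4] w 0.435 gf 3.3
rot [ 0.0042 -0.0003  0.0021] cm [ 0.03 -0.22 -0.11]
```

Contact this time: the spread is blocked at 0.435 and there's force on the fingers. I'll open a bit more to clamp, then pull.

Emit:
arm_command(
  deltas=[
    [0,0,0,0,0.1,0,-0.1],
    [0,0,0,0,0.2,0,-0.2],
    [0,0,0,0,0.2,0,-0.2],
    [0,0,0,0,0.2,0,-0.2],
  ],
)

```text
time_s: 7.57
tcp_pos: [0.6639, -0.1447, 0.0141]
ee_rot: [[-0.171, -0.985, -0.0], [-0.985, 0.171, -0.0], [0.0, 0.0, -1.0]]
wrist_force: [-1.4, -0.7, 1.5]
gripper_width: 0.44
gripper_force: 30.0
```

Emit:
arm_command(
  deltas=[
    [0,0,0,0,0.4,0,-0.2],
    [0,0,0,0,0.8,0,-0.2],
    [0,0,0,0,1.2,0,-0.2],
  ],
)

```text
time_s: 7.82
tcp_pos: [0.6612, -0.1435, 0.0155]
ee_rot: [[-0.169, -0.985, 0.021], [-0.986, 0.169, -0.002], [-0.002, -0.022, -1.0]]
wrist_force: [20.1, -5.7, -13.1]
gripper_width: 0.444
gripper_force: 30.0
```

```bash
python3 go.py .543 -.1235 .015 170
```

```text
t 7.82 tcp [ 0.6612 -0.1435  0.0155] yaw_y 170.24 F [ 20.1  -5.7 -13.1] w 0.444 gf 30.0
rot [-0.0215  0.0016  0.0043] cm [ 0.03 11.99 -0.21]
```

Emit:
arm_command(
  deltas=[
    [0,0,0,0,0.4,0,-0.2],
    [0,0,0,0,0.8,0,-0.2],
    [0,0,0,0,0.8,0,-0.2],
  ],
)

```text
time_s: 8.07
tcp_pos: [0.6449, -0.1411, 0.0142]
ee_rot: [[-0.171, -0.985, 0.002], [-0.985, 0.171, 0.0], [-0.0, -0.002, -1.0]]
wrist_force: [1.4, 0.0, -1.7]
gripper_width: 0.444
gripper_force: 30.1
```

```bash
python3 go.py .543 -.1235 .015 170
```

```text
t 8.07 tcp [ 0.6449 -0.1411  0.0142] yaw_y 170.17 F [ 1.4  0.  -1.7] w 0.444 gf 30.1
rot [-0.0024  0.0005  0.003 ] cm [ 1.000e-02  1.034e+01 -1.100e-01]
```

It's past the catches. I'll pull the rest of the way out.

Emit:
arm_command(
  deltas=[
    [0,0,0,0,1.3,0,-0.2],
    [0,0,0,0,2.8,0,-0.2],
    [0,0,0,0,4.3,0,-0.2],
    [0,0,0,0,5.8,0,-0.2],
    [0,0,0,0,7.3,0,-0.2],
    [0,0,0,0,8.8,0,-0.2],
    [0,0,0,0,10.2,0,-0.2],
    [0,0,0,0,11,0,-0.2],
  ],
)

```text
time_s: 8.73
tcp_pos: [0.5349, -0.1221, 0.0142]
ee_rot: [[-0.171, -0.985, 0.001], [-0.985, 0.171, 0.0], [-0.0, -0.001, -1.0]]
wrist_force: [1.2, -0.0, -3.4]
gripper_width: 0.441
gripper_force: 30.1
```

Emit:
arm_command(
  deltas=[
    [0,0,0,0,0.5,0,-0.2],
    [0,0,0,0,0.5,0,-0.2],
    [0,0,0,0,0.5,0,-0.2],
  ],
)

```text
time_s: 8.98
tcp_pos: [0.5296, -0.1213, 0.0144]
ee_rot: [[-0.171, -0.985, -0.003], [-0.985, 0.171, 0.0], [0.0, 0.003, -1.0]]
wrist_force: [-5.2, 3.6, 5.6]
gripper_width: 0.441
gripper_force: 30.1
```

```bash
python3 go.py .497 .2 .015 172.8
python3 - <<'E'
from h import *
for n in("top","side"):
    c=capture(n); cv2.imwrite(f"pics/{n}6.png",c["pixels"])
    s=c["pixels"]
# labels in top: pale patches
c=capture("top"); p=c["pixels"].astype(int); x0,y0,x1,y1=320,120,420,230
m=(p[y0:y1,x0:x1].min(2)>110).astype(np.uint8)
for k in cv2.findContours(m,cv2.RETR_EXTERNAL,cv2.CHAIN_APPROX_NONE)[0]:
    if cv2.contourArea(k)>30: print(cv2.minAreaRect((cast(c,k.reshape(-1,2)+[x0,y0],.045)*1000).astype(np.float32)))
E
```

```text
t 8.98 tcp [ 0.5296 -0.1213  0.0144] yaw_y 170.15 F [-5.2  3.6  5.6] w 0.441 gf 30.1
rot [ 0.003  -0.0002 -0.0462] cm [-31.1    8.71  -0.05]
((620.7921752929688, -68.50807189941406), (73.0363540649414, 15.156684875488281), 5.979241847991943)
((654.1079711914062, -310.6474914550781), (8.168596267700195, 72.7024154663086), 79.68760681152344)
((672.451171875, -201.72732543945312), (21.99236297607422, 79.60884094238281), 79.27579498291016)
((699.66162109375, -264.6744384765625), (60.00367736816406, 30.228273391723633), 81.1179428100586)
((706.8207397460938, -100.83222198486328), (16.762075424194336, 58.939395904541016), 79.32587432861328)
```

The pack is out by about 135 mm, still flat, and the short pack's label hasn't moved. Now I'll slide it across, backing off in x first to clear the guide arms.

Emit:
arm_command(
  deltas=[
    [0,0,0,-0.8,1.1,0,-0.2],
    [0,0,0,-2.4,2.5,0,-0.2],
    [0,0,0,-4.2,4,0,-0.2],
    [0,0,-0.01,-6,5.4,0,-0.2],
    [0,0,-0.01,-8,6.6,0,-0.2],
    [0,0,-0.02,-10,7.6,0,-0.2],
    [0,0,-0.02,-12,8.4,0,-0.2],
    [0,0,-0.02,-13.5,8.8,0,-0.2],
  ],
)

```text
time_s: 9.8
tcp_pos: [0.4673, 0.0275, 0.0142]
ee_rot: [[-0.151, -0.989, -0.0], [-0.989, 0.151, -0.0], [0.0, -0.0, -1.0]]
wrist_force: [1.0, -2.5, -0.5]
gripper_width: 0.438
gripper_force: 30.0
```

```bash
python3 go.py .484 .2 .015 172.8
```

```text
t 9.8 tcp [0.4673 0.0275 0.0142] yaw_y 171.3 F [ 1.  -2.5 -0.5] w 0.438 gf 30.0
rot [-0.0001 -0.0004 -0.0261] cm [-17.31   0.96  -0.09]
```

Emit:
arm_command(
  deltas=[
    [0,0,0,-1.5,0.1,0,-0.2],
    [0,0,-0.01,-3.5,0.2,0,-0.2],
    [0,0,-0.02,-6,0.4,0,-0.2],
    [0,0,-0.026,-8.5,0.5,0,-0.2],
    [0,0,-0.026,-11,0.6,0,-0.2],
    [0,0,-0.026,-13.5,0.8,0,-0.2],
    [0,0,-0.026,-16,0.9,0,-0.2],
    [0,0,-0.026,-17.4,1,0,-0.2],
  ],
)

```text
time_s: 10.47
tcp_pos: [0.4848, 0.2021, 0.0141]
ee_rot: [[-0.125, -0.992, 0.001], [-0.992, 0.125, 0.0], [-0.0, -0.001, -1.0]]
wrist_force: [0.4, -4.9, 2.2]
gripper_width: 0.444
gripper_force: 30.0
```

Emit:
arm_command(
  deltas=[
    [0,0,0,0,0,0,-0.2],
    [0,0,0,0,0,0,-0.2],
  ],
)

```text
time_s: 10.63
tcp_pos: [0.4849, 0.2014, 0.0141]
ee_rot: [[-0.123, -0.992, 0.002], [-0.992, 0.123, 0.002], [-0.002, -0.002, -1.0]]
wrist_force: [0.8, 2.2, -1.4]
gripper_width: 0.44
gripper_force: 30.1
```

```bash
python3 go.py .5416 .194 .015 172.8
python3 - <<'E'
from h import *
c=capture("side"); im=c["pixels"]; x0,y0,f=215,210,5
a=np.radians(-7.2);X=np.array([np.cos(a),np.sin(a)]);Y=np.array([-X[1],X[0]])
from station import sense
t=np.array(sense()["tcp_pos"])[:2]
im=cv2.resize(im[y0:y0+110,x0:x0+150],None,fx=f,fy=f,interpolation=cv2.INTER_CUBIC)
for u,v in((75,42),(75,-42),(-75,42),(-75,-42)):
    q=proj(c,np.r_[t+X*u/1e3+Y*v/1e3,.045])[0]; cv2.circle(im,tuple(int(k) for k in (q+.5-[x0,y0])*f),3,(0,0,255),-1)
cv2.imwrite("pics/s7.png",im)
E
```

```text
t 10.63 tcp [0.4849 0.2014 0.0141] yaw_y 172.91 F [ 0.8  2.2 -1.4] w 0.44 gf 30.1
rot [-0.0019  0.0018  0.0019] cm [ 0.03 -5.72 -0.08]
```

View pics/s7.png

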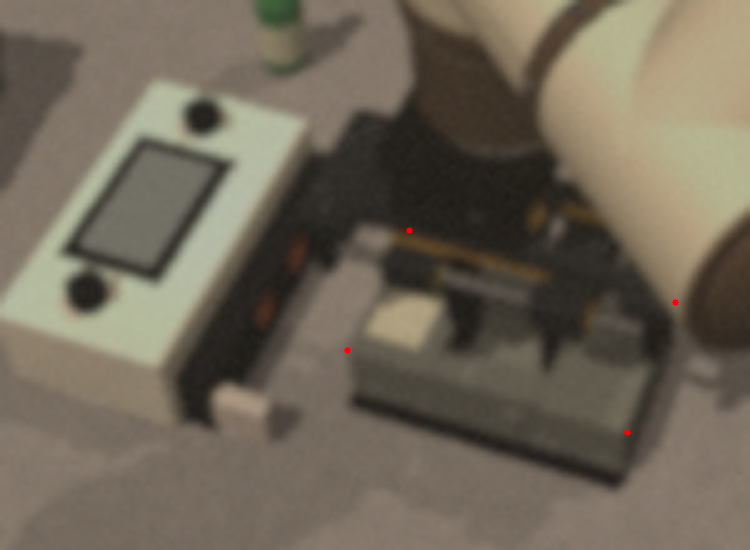

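The pack is flat and clamped. Its near contact corner is at about (352,355), as predicted, and it's aligned between the arms. Now I'll push in along tool -y.

Emit:
arm_command(
  deltas=[
    [0,0,0,0,-0.8,0,-0.2],
    [0,0,0,0,-1.8,0,-0.2],
    [0,0,0,0,-2.8,0,-0.2],
    [0,0,0,0,-3.7,0,-0.2],
    [0,0,0,0,-4.4,0,-0.2],
    [0,0,0,0,-4.9,0,-0.2],
    [0,0,0,0,-4.9,0,-0.2],
  ],
)

```text
time_s: 11.27
tcp_pos: [0.5319, 0.1917, 0.0143]
ee_rot: [[-0.128, -0.992, -0.002], [-0.992, 0.128, -0.001], [0.002, 0.002, -1.0]]
wrist_force: [-1.5, -2.8, 3.3]
gripper_width: 0.441
gripper_force: 30.0
```

Emit:
arm_command(
  deltas=[
    [0,0,0,0,-0.3,0,-0.2],
    [0,0,0,0,-0.6,0,-0.2],
    [0,0,0,0,-0.8,0,-0.2],
    [0,0,0,0,-0.8,0,-0.2],
  ],
)

```text
time_s: 11.6
tcp_pos: [0.5388, 0.1911, 0.0143]
ee_rot: [[-0.127, -0.992, -0.003], [-0.992, 0.127, -0.002], [0.002, 0.003, -1.0]]
wrist_force: [-4.4, 0.3, 4.6]
gripper_width: 0.445
gripper_force: 30.0
```

```bash
python3 go.py .5416 .194 .015 172.8
```

```text
t 11.6 tcp [0.5388 0.1911 0.0143] yaw_y 172.69 F [-4.4  0.3  4.6] w 0.445 gf 30.0
rot [ 0.0029 -0.002  -0.0019] cm [-0.32 -0.24 -0.07]
```

Emit:
arm_command(
  deltas=[
    [0,0,0,0,-0.15,0,-0.2],
    [0,0,0,0,-0.3,0,-0.2],
    [0,0,0,0,-0.3,0,-0.2],
  ],
)

```text
time_s: 11.85
tcp_pos: [0.5416, 0.1909, 0.0144]
ee_rot: [[-0.127, -0.992, -0.003], [-0.992, 0.127, -0.002], [0.002, 0.003, -1.0]]
wrist_force: [-5.5, -0.5, 6.2]
gripper_width: 0.444
gripper_force: 30.0
```

Emit:
arm_command(
  deltas=[
    [0,0,0,0,-0.15,0,-0.2],
    [0,0,0,0,-0.3,0,-0.2],
    [0,0,0,0,-0.3,0,-0.2],
  ],
)

```text
time_s: 12.1
tcp_pos: [0.5421, 0.1903, 0.0143]
ee_rot: [[-0.127, -0.992, -0.008], [-0.992, 0.127, -0.003], [0.004, 0.007, -1.0]]
wrist_force: [-12.3, 2.3, 10.3]
gripper_width: 0.442
gripper_force: 30.0
```

Contact at x = 0.542, as predicted. I'll press a little more to square it up, then relax.

Emit:
arm_command(
  deltas=[
    [0,0,0,0,-0.2,0,-0.2],
    [0,0,0,0,-0.4,0,-0.2],
    [0,0,0,0,-0.4,0,-0.2],
  ],
)

```text
time_s: 12.35
tcp_pos: [0.542, 0.1902, 0.0144]
ee_rot: [[-0.128, -0.992, -0.015], [-0.992, 0.128, -0.004], [0.005, 0.014, -1.0]]
wrist_force: [-25.3, 9.0, 17.9]
gripper_width: 0.443
gripper_force: 30.0
```

```bash
python3 go.py .5416 .194 .015 172.8
```

```text
t 12.35 tcp [0.542  0.1902 0.0144] yaw_y 172.66 F [-25.3   9.   17.9] w 0.443 gf 30.0
rot [ 0.0141 -0.0055 -0.0025] cm [-0.37  0.09 -0.06]
```

Emit:
arm_command(
  deltas=[
    [0,0,0,0,0.25,0,-0.2],
    [0,0,0,0,0.45,0,0.1],
    [0,0,0,0,0.5,0,0.3],
    [0,0,0,0,0.5,0,0.5],
    [0,0,0,0,0.5,0,0.6],
    [0,0,0,0,0.5,0,0.6],
    [0,0,0,0,0.5,0,0.6],
  ],
)

```text
time_s: 12.93
tcp_pos: [0.5456, 0.1919, 0.0139]
ee_rot: [[-0.126, -0.992, 0.0], [-0.992, 0.126, 0.0], [-0.0, -0.0, -1.0]]
wrist_force: [-0.9, 0.4, 0.2]
gripper_width: 0.242
gripper_force: 0.0
```

```bash
python3 go.py .5416 .191 .1 172.8
```

```text
t 12.93 tcp [0.5456 0.1919 0.0139] yaw_y 172.75 F [-0.9  0.4  0.2] w 0.242 gf 0.0
rot [-0.0004  0.0001 -0.0008] cm [ 0.14  0.39 -8.61]
```

Released with no force left. I'll lift straight up, centred, then back off.

Emit:
arm_command(
  deltas=[
    [0,0,0,0,0.3,0,0.6],
    [0,0,0,0,0.4,-1,0.6],
    [0,0,0,0,0.4,-3,0.6],
    [0,0,0,0,0.4,-6,0.6],
    [0,0,0,0,0.4,-10,0.6],
    [0,0,0,0,0.4,-14,0.6],
    [0,0,0,2,3,-17,0.6],
    [0,0,0,5,6,-19,0.6],
  ],
)

```text
time_s: 13.6
tcp_pos: [0.4871, 0.1559, 0.2046]
ee_rot: [[-0.124, -0.992, 0.006], [-0.992, 0.124, 0.003], [-0.004, -0.006, -1.0]]
wrist_force: [-0.1, -0.4, 0.2]
gripper_width: 0.2
gripper_force: 0.0
```

Emit:
arm_command(
  deltas=[
    [0,0,0,3,0,0,0.6],
    [0,0,0,6,0,0,0.6],
    [0,0,0,9.5,0,0,0.6],
    [0,0,0,13,0,0,0.6],
    [0,0,0,16,0,0,0.6],
    [0,0,0,18,0,0,0.6],
    [0,0,0,18,0,0,0.6],
    [0,0,0,18,0,0,0.6],
  ],
)

```text
time_s: 14.27
tcp_pos: [0.4623, -0.0249, 0.2013]
ee_rot: [[-0.128, -0.992, 0.001], [-0.992, 0.128, 0.0], [-0.0, -0.001, -1.0]]
wrist_force: [0.1, -0.1, 0.4]
gripper_width: 0.2
gripper_force: 0.0
```

Run:
```python
from h import *
from station import sense
print(sense()["tcp_pos"])
F=np.array([.616,.1847]);a=np.radians(-7.2);X=np.array([np.cos(a),np.sin(a)]);Y=np.array([-X[1],X[0]])
loc=lambda w:np.round(np.c_[(w-F)@X,(w-F)@Y]*1000,1)
for n in("top","side"):
    c=capture(n);im=c["pixels"];cv2.imwrite(f"pics/{n}8.png",im);p=im.astype(int)
    q=proj(c,np.r_[F-X*.075,.045])[0].astype(int)
    x0,y0=q-45; s=p[y0:y0+90,x0:x0+90]
    # pale label: bright, greenish-yellow (low blue)
    m=((s.min(2)>100)&(s[...,1]-s[...,0]>12)).astype(np.uint8); m=cv2.morphologyEx(m,cv2.MORPH_OPEN,np.ones((3,3)))
    for k in cv2.findContours(m,cv2.RETR_EXTERNAL,cv2.CHAIN_APPROX_NONE)[0]:
        if 40<cv2.contourArea(k):
            w=cast(c,k.reshape(-1,2)+[x0,y0],.045); r=cv2.minAreaRect((w*1000).astype(np.float32)); print(n,r[1:],loc(np.array(r[0])[None]/1000))
```

```text
[ 0.4622602  -0.02491847  0.20132315]
top ((39.02963638305664, 63.561607360839844), 6.108432292938232) [[-183.5  -26.6]]
top ((69.14341735839844, 95.1383056640625), 6.025619983673096) [[-149.9 -103.5]]
top ((181.89450073242188, 92.44064331054688), 10.321121215820312) [[-136.3   80.5]]
top ((119.50569152832031, 123.75511169433594), 17.47679901123047) [[-47.2 -28.1]]
top ((181.489501953125, 55.114723205566406), 84.04291534423828) [[51.9  6.4]]
side ((24.021007537841797, 17.724008560180664), 12.108077049255371) [[-22.5  89.7]]
side ((49.33848571777344, 19.181161880493164), 84.83589935302734) [[-187.4   13.9]]
side ((66.44729614257812, 34.68634796142578), 82.39139556884766) [[-19.2  -5.8]]
side ((32.200157165527344, 38.53435134887695), 2.7277140617370605) [[-122.3  -64.8]]
side ((32.92616653442383, 43.875335693359375), 88.74549102783203) [[ -71.8 -123. ]]
side ((169.16319274902344, 68.97004699707031), 80.38263702392578) [[ 60.1 -35.6]]
```

Run:
```python
from h import *
F=np.array([.616,.1847]);a=np.radians(-7.2);X=np.array([np.cos(a),np.sin(a)]);Y=np.array([-X[1],X[0]])
im=cv2.imread("pics/top8.png");c=capture("top");p=im.astype(int)
for n,(x0,y0,x1,y1) in(("long",(205,160,290,225)),("short",(335,130,405,165))):
  for th in(120,140,160):
    s=p[y0:y1,x0:x1]; m=(s.min(2)>th).astype(np.uint8)
    for k in cv2.findContours(m,cv2.RETR_EXTERNAL,cv2.CHAIN_APPROX_NONE)[0]:
        if cv2.contourArea(k)>40:
            r=cv2.minAreaRect((cast(c,k.reshape(-1,2)+[x0,y0],.045)*1000).astype(np.float32)); d=np.array(r[0])/1e3-F
            print(n,th,np.round(r[0],1),np.round(r[1],1),round(r[2],1),"loc",np.round([d@X*1e3,d@Y*1e3],1))
d=np.abs(p-cv2.imread("pics/top0.png").astype(int)).max(2)
print({n:int((d[y-12:y+12,x-12:x+12]>40).sum()) for n,(x,y) in dict(bottle=(303,148),mug=(451,240),spool=(443,157),screw=(163,225),meter=(157,149)).items()})
```

```text
long 120 [533.6 266. ] [92.  36.8] 17.0 loc [-91.9  70.3]
long 120 [564.3 163.3] [ 88.2 116.7] 17.0 loc [-48.6 -27.7]
long 140 [536.3 268. ] [59.2 34.1] 17.4 loc [-89.5  72.6]
long 140 [564.5 168. ] [ 55.4 107. ] 17.5 loc [-49.  -23.1]
short 120 [ 678.5 -202.6] [20.7 67.4] 79.0 loc [ 110.6 -376.4]
short 120 [ 699.3 -264.7] [60.3 29.1] 76.5 loc [ 139.  -435.4]
short 120 [ 704.1 -106.8] [65.6 15.6] 5.4 loc [ 123.9 -278.1]
short 140 [ 677.3 -202. ] [18.2 64.6] 79.3 loc [ 109.3 -376. ]
short 140 [ 699.8 -264.6] [57.1 26.6] 79.1 loc [ 139.4 -435.2]
{'bottle': 103, 'mug': 0, 'spool': 0, 'screw': 51, 'meter': 0}
```

The arm still blocks the top view of the pack, so I'll move it further right for a clean check.

Emit:
arm_command(
  deltas=[
    [0,0,0,3.5,0,-1,0.6],
    [0,0,0,7,0,-2,0.6],
    [0,0,0,10.5,0,-3,0.6],
    [0,0,0,14,0,-4,0.6],
    [0,0,0,17.5,0,-5,0.6],
    [0,0,0,21,0,-5,0.6],
    [0,0,0,24.5,0,-5,0.6],
    [0,0,0,27,0,-5,0.6],
  ],
)

```text
time_s: 15.08
tcp_pos: [0.4288, -0.2935, 0.2507]
ee_rot: [[-0.125, -0.992, 0.0], [-0.992, 0.125, -0.0], [0.0, -0.0, -1.0]]
wrist_force: [0.7, 0.4, 0.3]
gripper_width: 0.202
gripper_force: 0.0
```

Emit:
arm_command(
  deltas=[
    [0,0,0,0,0,0,0.6],
    [0,0,0,0,0,0,0.6],
    [0,0,0,0,0,0,0.6],
  ],
)

```text
time_s: 15.33
tcp_pos: [0.4289, -0.2912, 0.2504]
ee_rot: [[-0.125, -0.992, -0.0], [-0.992, 0.125, 0.0], [-0.0, 0.0, -1.0]]
wrist_force: [-0.6, 0.3, 0.3]
gripper_width: 0.205
gripper_force: 0.0
```

Run:
```python
from h import *
F=np.array([.616,.1847]);a=np.radians(-7.2);X=np.array([np.cos(a),np.sin(a)]);Y=np.array([-X[1],X[0]])
c=capture("top");p=c["pixels"].astype(int)
x0,y0,x1,y1=205,160,290,225
for th in(110,125,140,155):
    s=p[y0:y1,x0:x1]; m=(s.min(2)>th).astype(np.uint8)
    for k in cv2.findContours(m,cv2.RETR_EXTERNAL,cv2.CHAIN_APPROX_NONE)[0]:
        if 40<cv2.contourArea(k)<1500:
            r=cv2.minAreaRect((cast(c,k.reshape(-1,2)+[x0,y0],.045)*1000).astype(np.float32)); d=np.array(r[0])/1e3-F
            print(th,np.round(r[0],1),np.round(r[1],1),round(r[2],1),"loc",np.round([d@X*1e3,d@Y*1e3],1))
# brightness profile along pack axis (expected label then recess, front), z=.045
for v in(0,-.036,.036):
    us=np.arange(-.17,.02,.005)
    q=proj(c,[np.r_[F+X*u+Y*(v-.003),.045] for u in us]); print(v,[int(p[int(round(b)),int(round(a)),1]) for a,b in q])
hsv=cv2.cvtColor(c["pixels"],cv2.COLOR_BGR2HSV)[135:165,290:318]; g=(hsv[...,0]>45)&(hsv[...,0]<85)&(hsv[...,1]>90)
print("bottle px",(np.argwhere(g).mean(0)+[135,290])[::-1])
h0=cv2.cvtColor(cv2.imread("pics/top0.png"),cv2.COLOR_BGR2HSV)[135:165,290:318]; g=(h0[...,0]>45)&(h0[...,0]<85)&(h0[...,1]>90); print((np.argwhere(g).mean(0)+[135,290])[::-1])
```

```text
110 [596. 184.] [61.  32.1] 81.5 loc [-19.8  -3.2]
125 [597.  183.4] [58.6 28.7] 83.0 loc [-18.7  -3.7]
140 [597.6 195.3] [30.  26.1] 80.9 loc [-19.5   8.3]
0 [109, 83, 61, 34, 42, 97, 98, 98, 98, 99, 98, 97, 98, 103, 45, 81, 81, 84, 73, 82, 73, 84, 74, 46, 30, 65, 98, 123, 175, 175, 175, 175, 184, 169, 73, 24, 23, 20]
-0.036 [105, 60, 61, 45, 33, 96, 96, 96, 95, 98, 96, 96, 97, 96, 83, 97, 95, 96, 98, 98, 98, 96, 96, 96, 98, 100, 97, 96, 97, 97, 98, 98, 96, 95, 79, 19, 21, 16]
0.036 [107, 106, 109, 103, 48, 100, 99, 99, 99, 100, 98, 99, 100, 93, 100, 102, 111, 112, 112, 111, 111, 113, 112, 111, 113, 107, 113, 114, 112, 114, 112, 113, 111, 112, 86, 24, 22, 17]
bottle px [302.25531915 149.70212766]
[302.23913043 149.73913043]
```

The top view confirms it. The pack's top runs from u = -147 mm to 0 at the bar face with no bench visible between them. It's about -3.5 mm sideways and about 1° off square. The bottle and the short pack haven't moved.

```bash
python3 -c "from station import finish_job; print(finish_job())"
```

```text
the job is handed in; nothing more can be done
None
```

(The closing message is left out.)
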